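Load the denture flask into the clamp and latch the bar

ROBOT

A 6-joint arm with a two-finger parallel gripper is mounted at the origin on the work surface. World frame = base frame: x ahead of the robot, y to its left, z up, the work surface at z = 0. Lengths are in m, angles in rad, forces in N, time in s.
With the tool pointing down it reaches from about 0.3 to 0.95 m from the base axis. Payload 3.1 kg.
Tool frame: the origin (TCP) lies on the centre line of the jaws, within the pads' length; the fingertips stand 22 mm ahead of it and the grasp point (between the pads) lies 3 mm ahead of it; z points along the fingers, y is the line along which they close (so a half turn about z gives the same grasp; the last joint's range is limited). The gripper opens to 85 mm and grips with 20 to 120 N. Pads are 22 mm wide; open, the fingers measure 114 mm over their backs; the gripper's body (76 mm by 85 mm) begins 54 mm behind the grasp point. The pads swing forward as they close: fully open they stand 13 mm farther back than shut.
Start: joints at [-1.232, 0.308, 1.634, -0, 1.2, -0.07], TCP at [0.248, -0.574, 0.253] pointing down, gripper open.
Joint ranges: [-3.06, 3.06], [-0.79, 1.96], [0.05, 2.63], [-1.19, 4.34], [0.05, 2.64], [-2.94, 2.94]. Speed limits (rad/s): [2.79, 2.79, 3.14, 3.14, 3.14, 3.14].

INTERFACE

Orientations are given as a unit quaternion [w, x, y, z].
In Python, from workcell import monitor, imaging, job_done gives the robot as it stands.
- The arm moves only by the tool step_arm, never from a script. Its argument "targets" is a list of rows, each a list of 3 entries, a list of its own where there are three numbers: the turn, a rotation vector about the tool's x, y, z in rad, then the shift along the tool's x, y, z in m, then the opening, from -1 (shut) to 1 (fully open). In form: [[[wx, wy, wz], [tx, ty, tz], jaw], ...]. A call has 1 to 8 rows; each row shifts and turns the commanded pose from where the row before left it, along the tool's axes as they then stand; what a row does not reach is not made up. A row lasts 1/8 s, in which the tool goes at most 62.5 mm and 10.7 degrees, less where a joint would pass 70% of its speed; a pose out of reach is approached as far as the arm can. A call is refused whole if a number of a shift passes 0.0625 or a number of a turn 0.188, either way. A call with a gripper value outside its range is refused whole. The fingers move at their own pace and stop on an object; "newtons" is the grip in N (left out, the last holds). Time passes only in rows, so rows that do not move let the fingers close. It gives the time, the measured TCP pose, the force, the opening and the grip force at its end, in the units of the state.
- monitor.observe(): the state, without advancing time (a new reading comes with each control period).
- imaging.grab_frame(name): name is "scene" or "top"; returns a dict with "color" (384x512x3 uint8, blue, green, red), "fx", "fy", "cx", "cy" (pixels), "pose" (4x4, takes a point from camera to world coordinates). Camera axes: x right, y down, z forward; pixel columns grow to the right and rows downward; lengths in m; the calibration is good to about 2 mm. A picture is of the moment at which its call begins. There is no depth.
- job_done(): hands the job in; it is judged then, once.
The state is a dict: "clock": time; "qpos": joint angles; "joint_vel": joint speeds; "tau": joint torques, N m; "eef_pos": TCP position; "eef_rot": TCP orientation; "force": force on the tool from outside, world axes, zero at the start; "ft_torque": the same for the moment, N m; "gripper_width": finger opening in m; "finger_force": force on a finger pad.
Only numpy, scipy, OpenCV 4.12 (cv2) and the standard library are available. Lean on these libraries where they do the work, as an engineer would, in place of code of your own. Each camera call takes 0.05 s, during which the arm holds its last target. There are 200 camera calls.

TASK

Set the rectangular brass flask gently down into the clamp between the lips of its seat, then set the steel pressure plate flat, centred and square on top of the flask with its boss upwards. Then swing the clamp's hinged bar over and press it down until it snaps in under the spring bolt of its catch and stays there by itself, pressing on the plate; leave everything else on the bench where it stands.

Things in the scene. Friction and masses are not known exactly. Their poses are not given: they have to be found in the camera images.
- clamp: Flask clamp screwed to the bench: grey base 130 (x) x 230 (y) x 12 mm, two steel posts, hinge at y = -85 mm (125 mm high) and catch at y = +85 mm (139 mm high), 28 mm thick along y, 142 mm apart inside, open at front and back (x). Origin: centre of the underside; x across the bar, y from hinge to catch, z up.
- seat (a point): Centre of the flask's seat, on the upper face of the clamp's base plate, 12 mm over the bench; axes as the clamp's. Four steel lips 8 mm high frame it, with inner faces 68 mm apart along x and 104 mm along y: 2 mm of play on each side of the flask (long side along y).
- bar (a joint): Angle (rad) of the clamp's round steel bar (16 mm thick), hinged at the -y post. 0: level, latched along the clamp's +y; grows as raised: 1.57 upright, 2.05 end stop, leaning out. The hinge is stiff: the bar stays where left; 3 N at the ball move it. It meets the bolt at 0.14 and the plate at 0.07; pushing the ball down with some 8 to 15 N snaps it under the bolt. Firm stop at -0.03.
- bar_hinge (a point): Point on the hinge axis of the bar, 111 mm over the bench; its x axis is the hinge axis (same as the clamp's x), its y axis points along the bar to the ball. The bar turns about x, from y towards z.
- ball (a point): Centre of the black ball grip (28 mm across) at the end of the bar, 220 mm from the hinge axis; axes turn with the bar. Latched, it stands at the clamp's x = 0, y = +135 mm, 111 mm over the bench, 50 mm beyond the middle of the catch post.
- bolt (a joint): Slide (m) of the catch's dark steel spring bolt at the +y post, 0: fully out over the bar's path, grows to 0.013 as it is pushed back along the clamp's +x. It has a 45 degree ramp on top, so the descending bar pushes it back by itself; it springs out over the bar when the bar is down (pushing back takes 6 to 14 N).
- foot: The sprung steel foot under the bar's middle, 26 mm across, underside 22 mm below the bar's axis; origin on the bar's axis, 85 mm from the hinge. It yields 10 mm upwards (4.5 N per mm); latched over flask and plate it is pressed in about 6 mm.
- flask: Closed rectangular brass denture flask, 64 (x) x 100 (y) x 45 (z) mm, about 0.65 kg, loose on the bench; either way round along y is right. Origin: centre of the underside.
- plate: Steel pressure plate 60 (x) x 94 (y) x 10 mm with a round boss in the middle of its top, 32 mm in diameter and 28 mm high (top 38 mm over the underside), about 0.35 kg, loose on the bench boss up; long side goes along the flask's. Origin: centre of the underside.
- cast: Bystander: plaster dental cast, 66 x 66 x 34 mm. Origin: centre of the underside.
- round_flask: Bystander: small round brass flask, 60 mm across, 50 mm high. Origin: centre of the underside.
- bottle: Bystander: white bottle, 60 mm across, 150 mm high. Origin: centre of the underside.
- bowl: Bystander: black rubber mixing bowl, 110 mm across, 60 mm high. Origin: centre of the underside.
- jar: Bystander: amber glass jar, 64 mm across, 70 mm high. Origin: centre of the underside.
- spatula: Bystander: spatula 200 mm long lying on the bench. Origin: under its middle.
There are look-alikes about, which are no part of the job. Leave any blue or pink look-alike of the plate alone.

How it is judged:
On the way, in this order (a step that is already met when the one before it is completed fails the run):
1. the flask sits in its seat, between the lips (horizontal distance between flask and seat below 0.005 m and z of flask in the frame of seat between -0.003 and 0.003 m and angle between the y axis of flask and the y axis of seat, either way round below 0.08 rad and angle between the z axis of flask and the z axis of seat, either way round below 0.04 rad), for 0.2 s.
2. the plate lies flat, centred and square on the seated flask (all of step 1 and horizontal distance between plate and seat below 0.012 m and z of plate in the frame of seat between 0.041 and 0.049 m and angle between the y axis of plate and the y axis of seat, either way round below 0.2 rad and angle between plate's own z axis and vertical below 0.05 rad), for 0.2 s.
3. the bar is latched under the bolt and presses on the plate (all of step 2 and value of joint bar below 0.025 rad and value of joint bolt below 0.004 m and contact force between foot and plate above 3 N), for 0.2 s.
At the end, for the whole second after the job is handed in: Flask fully down in the seat (centre within 5 mm, height 3 mm, turn 0.08 rad), plate flat on it, boss up (centre within 12 mm, turn 0.2 rad), bar latched (under 0.025 rad, bolt under 4 mm) with its foot pressing the plate over 3 N; all at rest; bystanders within 40 mm of their places (all of step 3 and linear speed of each of flask, plate below 0.02 m/s and velocity of joint bar between -0.05 and 0.05 rad/s); the robot touches nothing.
It fails at once if the flask dropped or slammed into the clamp (faster than 0.6 m/s within 50 mm of its place) (horizontal distance between flask and seat below 0.05 m and z of flask in the frame of seat below 0.05 m and linear speed of flask above 0.6 m/s).
It fails at once if the plate dropped or slammed into the clamp (faster than 0.6 m/s within 50 mm of its place) (horizontal distance between plate and seat below 0.05 m and z of plate in the frame of seat below 0.095 m and linear speed of plate above 0.6 m/s).
It fails at once if a bystander was moved more than 40 mm (distance of any of cast, round_flask, bottle, bowl, jar, spatula from where it was at the start of the episode above 0.04 m).
It also fails if it takes over 72 s, if anything falls off the work surface, if the arm or the gripper's body presses on something with over 40 N, if the wrist force passes 120 N, or if a joint passes its speed limit or range.

## Working session

There is one attempt and no reset: what is moved stays moved. The work goes in short steps, Python scripts to look and compute and a tool call to move; the robot and the scene stay as the last step left them, time stands still between calls to the robot, and variables do not carry over. Pictures are saved under pics/ and viewed, at most 10 in all, crops included, and the job is handed in when it is done.

Besides the shell and the picture viewer there is one more tool, called after "Emit:" by a JSON object that holds its "method" and its "body". step_arm: Moves the arm, as the interface text tells. Its arguments: {"type":"object","properties":{"targets":{"type":"array","items":{"type":"array"}},"newtons":{"type":"number"}},"required":["targets"]}

```bash
ls; mkdir -p pics
python3 - <<'E'
from workcell import monitor, imaging
import cv2,numpy as np,pickle
np.set_printoptions(precision=4,suppress=True)
s=monitor.observe();print(s)
for n in("scene","top"):
    f=imaging.grab_frame(n);cv2.imwrite(f"pics/{n}0.png",f["color"]);pickle.dump(f,open(f"{n}0.pkl","wb"))
    print(n,f["fx"],f["fy"],f["cx"],f["cy"]);print(f["pose"])
E
```

```text
pics
{'clock': 0.0, 'qpos': array([-1.2317,  0.309 ,  1.6352,  0.    ,  1.1997, -0.0697]), 'joint_vel': array([ 0.0013, -0.0022,  0.0004,  0.0006,  0.0011,  0.0012]), 'tau': array([ -0.0001, -41.526 , -27.6665,   0.    ,   0.0104,   0.    ]), 'eef_pos': array([ 0.2482, -0.5728,  0.252 ]), 'eef_rot': array([-0.0012,  0.9792,  0.203 , -0.0002]), 'force': array([0.6377, 0.6079, 0.0657]), 'ft_torque': array([-0.0078,  0.0286,  0.0072]), 'finger_force': 0.0, 'gripper_width': 0.08514586046780574}
scene 448.96734149272123 448.96734149272123 255.1872098662455 193.3368268656884
[[-0.3575  0.5017 -0.7877  1.5921]
 [ 0.9338  0.2062 -0.2925  0.4117]
 [ 0.0157 -0.8401 -0.5422  0.861 ]
 [ 0.      0.      0.      1.    ]]
top 496.8818419137838 496.8818419137838 253.80468122806812 195.49040059299293
[[-0.0247 -0.9871  0.1585  0.1989]
 [-0.9997  0.0242 -0.0047  0.0199]
 [ 0.0008 -0.1585 -0.9874  1.8993]
 [ 0.      0.      0.      1.    ]]
```

Run:
```python
import cv2
for n in("scene","top"):
    i=cv2.imread(f"pics/{n}0.png");cv2.imwrite(f"pics/{n}0b.png",cv2.resize(i,(800,600),interpolation=cv2.INTER_CUBIC))
```

```text
(no output)
```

View pics/scene0b.png

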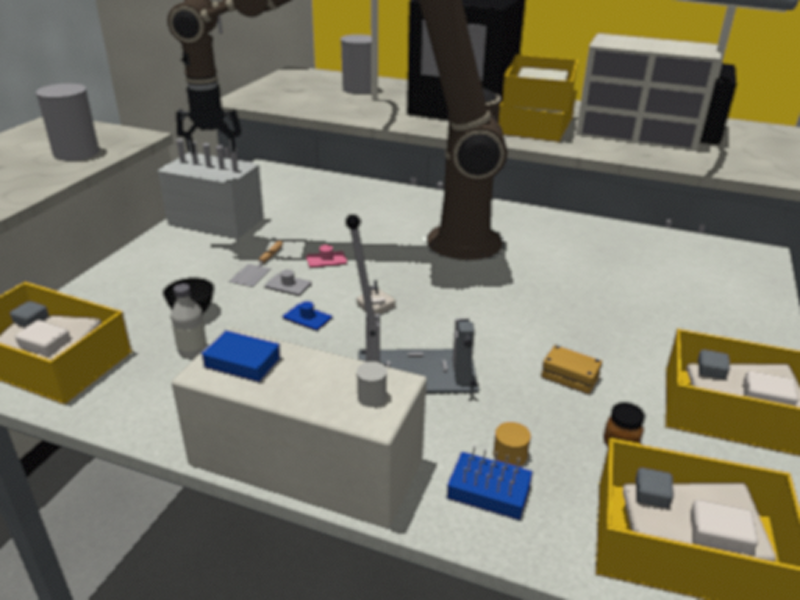

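View pics/top0b.png

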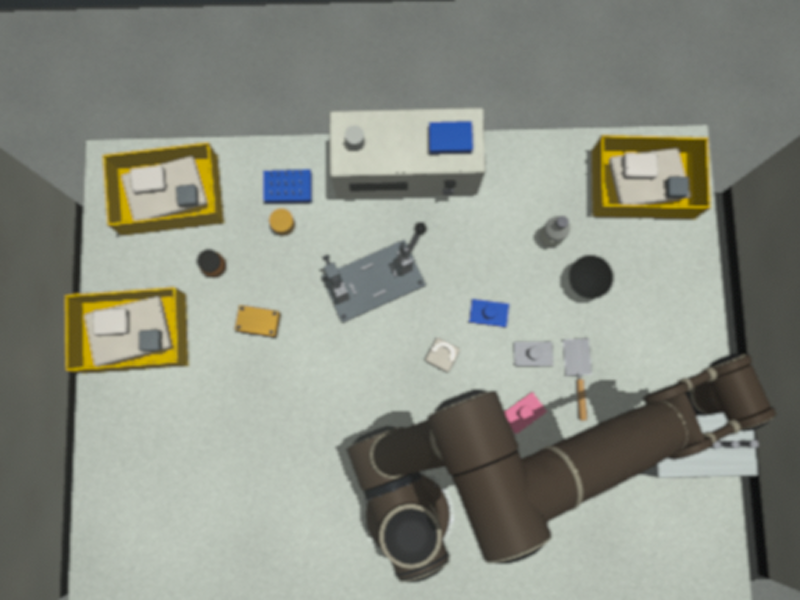

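Scene: brass flask at top-view (258,321), grey plate (533,353), clamp base (375,280) with its catch on the left (335,285) and hinge at (405,255), bar raised with the ball at (420,229).
What could be mistaken (800x600 top px): for the plate, grey boss plate (533,353), blue (489,312), pink (523,411) and the boss-less grey spatula blade (577,355); for the flask, the rectangular one at (258,321) and the round one at (281,221). I choose grey (533,353) and rectangular (258,321), and check them in a close crop.

Run:
```python
import cv2,numpy as np
t=cv2.imread("pics/top0.png");s=cv2.imread("pics/scene0.png")
def c(i,u,v,w,h,k):return cv2.resize(i[v:v+h,u:u+w],(w*k,h*k),interpolation=cv2.INTER_CUBIC)
A=c(t,200,135,80,75,5)   #400x375
B=c(s,215,130,100,125,3) #300x375
C=c(t,140,180,50,45,4);D=c(t,320,205,65,45,4)
E=c(s,340,215,50,45,4) # flask scene
r1=np.hstack([A,B]);r2=np.hstack([C,D,E])
W=max(r1.shape[1],r2.shape[1])
p=lambda r:np.pad(r,((0,0),(0,W-r.shape[1]),(0,0)))
cv2.imwrite("pics/comp.png",np.vstack([p(r1),p(r2)]))
```

```text
(no output)
```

View pics/comp.png

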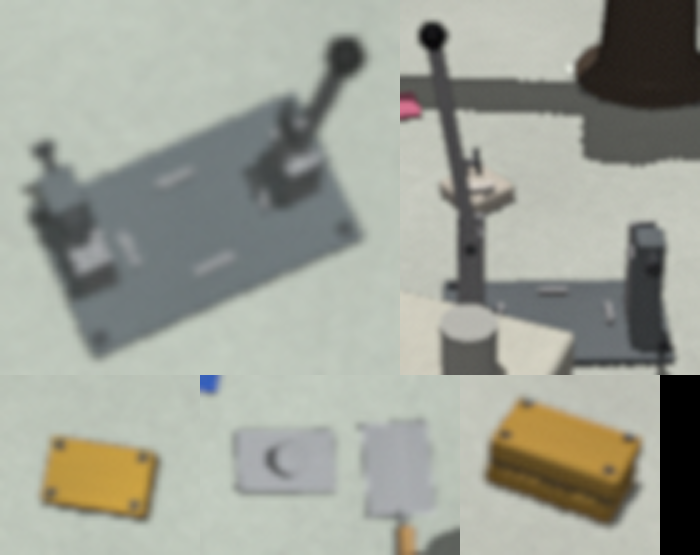

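The crop confirms the choice: bottom right is the grey plate with its boss, next to the boss-less spatula blade; bottom left and far right is the rectangular brass flask with its screws. The clamp's three base corners are clear at top px (258,153), (272,183), (219,207), and so are its lips. Next I fit poses by edges.

```bash
cat > h.py <<'E'
import numpy as np,cv2,pickle
from scipy.optimize import least_squares
from scipy.ndimage import map_coordinates
np.set_printoptions(precision=4,suppress=True)
def proj(f,P):
    P=np.atleast_2d(P);M=np.linalg.inv(f["pose"]);c=P@M[:3,:3].T+M[:3,3]
    return np.c_[f["fx"]*c[:,0]/c[:,2]+f["cx"],f["fy"]*c[:,1]/c[:,2]+f["cy"]]
def ray(f,u,v,z):
    d=f["pose"][:3,:3]@[(u-f["cx"])/f["fx"],(v-f["cy"])/f["fy"],1];o=f["pose"][:3,3]
    return o+d*(z-o[2])/d[2]
def place(p,L):
    c,s=np.cos(p[2]),np.sin(p[2]);return np.c_[p[0]+c*L[:,0]-s*L[:,1],p[1]+s*L[:,0]+c*L[:,1],L[:,2]]
def rect(hx,hy,z):
    c=[(-hx,-hy),(hx,-hy),(hx,hy),(-hx,hy)]
    return [((*c[i],z),(*c[(i+1)%4],z)) for i in range(4)]
def fit(frames,segs,p0,w=4,n=25,it=6):
    """segs: 3-D segments in the object's frame; returns x,y,yaw and residuals in px"""
    p=np.array(p0,float);L=[];T=[]
    for a,b in segs:
        a,b=np.array(a),np.array(b);t=np.linspace(.08,.92,n)[:,None];L.append(a+(b-a)*t);T.append(np.repeat([(b-a)*.01],n,0))
    L=np.vstack(L);T=np.vstack(T);r=np.arange(-w,w+.01,.25)
    for k in range(it):
        obs=[]
        for f in frames:
            g=cv2.GaussianBlur(f["color"].astype(np.float32),(0,0),.6)
            q=proj(f,place(p,L));d=proj(f,place(p,L+T))-q;nn=np.c_[-d[:,1],d[:,0]];nn/=np.linalg.norm(nn,axis=1)[:,None]
            X=q[:,:1]+nn[:,:1]*r;Y=q[:,1:]+nn[:,1:]*r
            G=sum(np.gradient(map_coordinates(g[...,c],[Y,X],order=1),axis=1)**2 for c in range(3))
            G*=np.exp(-(r/(w*.7 if k<2 else 1.2))**2/2);m=G.argmax(1);ww=G*(abs(r-r[m][:,None])<.8)
            obs.append((f,q,nn,(ww*r).sum(1)/(ww.sum(1)+1e-9)))
        res=lambda x:np.concatenate([((proj(f,place(x,L))-q)*nn).sum(1)-o for f,q,nn,o in obs])
        p=least_squares(res,p,loss="soft_l1",f_scale=.3,x_scale=[.01,.01,.1]).x
    return p,np.sqrt(np.median(res(p)**2))
E
python3 - <<'E'
from h import *
t=pickle.load(open("top0.pkl","rb"));s=pickle.load(open("scene0.pkl","rb"))
k=512/800
def seed(u,v,u1,v1,u2,v2,z):
    c=ray(t,u,v,z);d=ray(t,u2,v2,z)-ray(t,u1,v1,z);return [c[0],c[1],np.arctan2(d[1],d[0])-np.pi/2]
# flask long dir in crop C (4x)
cr=lambda x,y,u0,v0,k:(u0+(x+.5)/k-.5,v0+(y+.5)/k-.5)
fs=seed(*cr(100,103,140,180,4),*cr(155,111,140,180,4),*cr(47,96,140,180,4),.045)
ps=seed(*cr(85,86,320,205,4),*cr(136,86,320,205,4),*cr(34,86,320,205,4),.01)
print(fs,ps)
for n,seg,p0 in(("flask",rect(.032,.05,.045),fs),("plate",rect(.03,.047,.01),ps)):
    for nm,fr in(("top",[t]),("scene",[s]),("both",[t,s])): print(n,nm,*fit(fr,seg,p0))
# clamp
A=lambda x,y:cr(x,y,200,135,5)
c1,c2,c3=A(292,92),A(362,238),A(97,358)
w=[ray(t,*c,.012) for c in(c1,c2,c3)];print(w,np.linalg.norm(w[0]-w[1]),np.linalg.norm(w[1]-w[2]))
cen=(w[0]+w[2])/2;d=w[2]-w[1];p0=[cen[0],cen[1],np.arctan2(d[1],d[0])-np.pi/2];print("clamp0",p0)
z=.012
segs=[((-.065,-.115,z),(-.065,.115,z)),((.065,-.06,z),(.065,.05,z)),((-.065,-.115,z),(.065,-.115,z)),((-.065,.115,z),(-.02,.115,z))]
p,r=fit([t],segs,p0);print("clamp top",p,r)
lip=[A(175,177),A(213,263),A(130,248)]
for l in lip:
    q=ray(t,*l,.02);e=q[:2]-p[:2];c,s_=np.cos(p[2]),np.sin(p[2]);print("lip",c*e[0]+s_*e[1],-s_*e[0]+c*e[1])
print("clamp scene",*fit([s],[segs[1]],p))
# ball: clamp x=0, angle a
ub=A(345,55);us=(215+(432.5)/3-.5,130+36.5/3-.5)
def bp(a):
    y=-.085+.22*np.cos(a);return place(p,np.array([[0,y,.111+.22*np.sin(a)]]))
for a in np.arange(1.3,2.1,.1):print(a,proj(t,bp(a))-ub,proj(s,bp(a))-us)
E
```

```text
[np.float64(0.4670373444331425), np.float64(0.34782423395164147), np.float64(-0.16333891899693076)] [np.float64(0.3756727432495669), np.float64(-0.3181513017641573), np.float64(-0.024589508219074574)]
flask top [ 0.4664  0.3473 -0.176 ] 0.3206085483672234
flask scene [ 0.4731  0.3541 -0.1784] 0.07021469422250798
flask both [ 0.4697  0.3519 -0.1934] 0.4396036709465779
plate top [ 0.3758 -0.3168 -0.028 ] 0.6044261841751121
plate scene [ 0.3856 -0.312  -0.0165] 0.4610879551381347
plate both [ 0.3781 -0.3149 -0.0131] 0.4902977477329058
[array([ 0.6692, -0.0096,  0.012 ]), array([ 0.5521, -0.0607,  0.012 ]), array([0.4635, 0.1453, 0.012 ])] 0.12778048808666842 0.22419528101679456
clamp0 [np.float64(0.5663441720613409), np.float64(0.06785189039389813), np.float64(0.40607078515495587)]
clamp top [0.5661 0.0686 0.4029] 0.07839843579270189
lip 0.03858951135485062 -0.001143920251160514
lip -0.03506993963649779 -0.0001111737007132834
lip 0.0020579734039874245 0.053146949816652585
clamp scene [-123.4397  291.4505   -1.2698] 0.0
1.3 [[-25.6113  12.3666]] [[-99.0631   1.7113]]
1.4000000000000001 [[-19.6164   9.3481]] [[-107.0717    0.1039]]
1.5000000000000002 [[-13.4941   6.4344]] [[-115.2688   -0.7756]]
1.6000000000000003 [[-7.3299  3.6665]] [[-123.5492   -0.9116]]
1.7000000000000004 [[-1.2102  1.0829]] [[-131.8056   -0.3002]]
1.8000000000000005 [[ 4.7802 -1.2815]] [[-139.9309    1.0504]]
1.9000000000000006 [[10.5596 -3.3961]] [[-147.8204    3.1206]]
2.000000000000001 [[16.052  -5.2355]] [[-155.3738    5.8792]]
```

Run:
```python
from h import *
t=pickle.load(open("top0.pkl","rb"));s=pickle.load(open("scene0.pkl","rb"))
p=[.5661,.0686,.4029];z=.012
for dx,dy in((0,0),(.007,.006)):
  q=[p[0]+dx,p[1]+dy,p[2]]
  print("clamp scene",*fit([s],[((-.065,-.06,z),(-.065,.06,z)),((-.065,.115,z),(.05,.115,z)),((.065,.04,z),(.065,.1,z))],q))
ov=[]
for f,k,(u0,v0,w,h) in((t,8,(140,180,50,45)),(t,8,(320,205,50,45)),(s,5,(225,210,85,55)),(s,8,(160,165,50,30))):
    im=cv2.resize(f["color"][v0:v0+h,u0:u0+w],(w*k,h*k),interpolation=cv2.INTER_CUBIC)
    for P,hx,hy,zz,c in(((.4664,.3473,-.176),.032,.05,.045,(255,0,0)),((.4731,.3541,-.1784),.032,.05,.045,(0,0,255)),((.4664,.3473,-.176),.032,.05,0,(255,255,0)),
       ((.3758,-.3168,-.028),.03,.047,.01,(255,0,0)),((.3856,-.312,-.0165),.03,.047,.01,(0,0,255)),(p,.065,.115,.012,(255,0,0))):
        pts=proj(f,place(P,np.array([a for a,b in rect(hx,hy,zz)])))
        cv2.polylines(im,[np.int32(np.round((pts-[u0,v0]+.5)*k-.5))],True,c,1)
    ov.append(im)
r=[np.hstack(ov[:2]),np.hstack([ov[2],np.pad(ov[3],((0,35),(0,0),(0,0)))])]
W=max(x.shape[1] for x in r);im=np.vstack([np.pad(x,((0,0),(0,W-x.shape[1]),(0,0))) for x in r])
im=im[:, :] ;print(im.shape);sc=min(800/im.shape[1],600/im.shape[0]);cv2.imwrite("pics/ov.png",cv2.resize(im,None,fx=sc,fy=sc,interpolation=cv2.INTER_AREA))
```

```text
clamp scene [0.5729 0.0686 0.3287] 0.3859006978427145
clamp scene [0.573  0.0687 0.3293] 0.38515026354507964
(635, 825, 3)
```

View pics/ov.png

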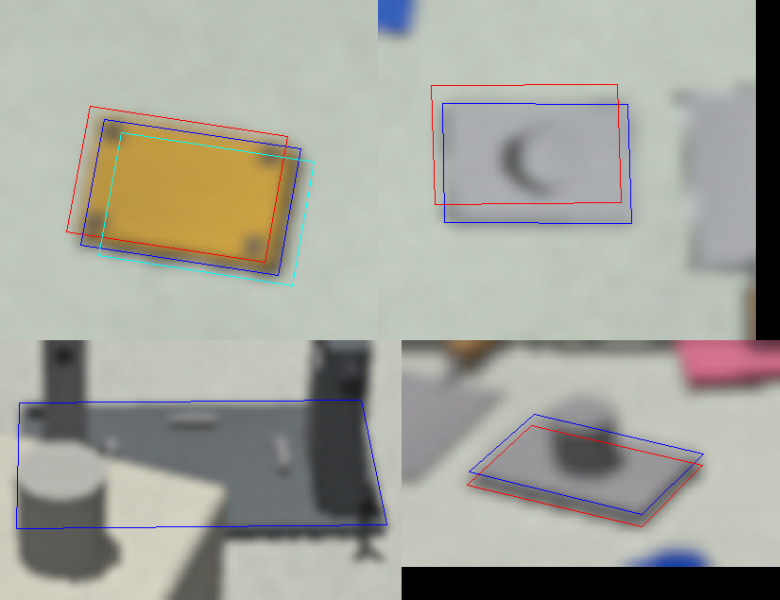

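Overlay: the top-view outlines (blue) match the clamp base in the scene view within about 1 px. The scene fits (red) locked onto lower edges, e.g. the plate's front edge at (640,525). I'll refit the flask by its silhouette (top and bottom hull) in both views.

```bash
cat >> h.py <<'E'
from scipy.optimize import minimize
def silh(f,mask,win,box,p0,zb=0.):
    """mask: soft mask (float) image; box (hx,hy,h); fits hull of box to mask; returns p,cost"""
    u0,v0,w,h=win;m=mask[v0:v0+h,u0:u0+w];k=8
    def cost(p):
        P=np.array([a for z in(zb,zb+box[2]) for a,b in rect(box[0],box[1],z)])
        q=((proj(f,place(p,P))-[u0,v0]+.5)*k-.5).astype(np.float32)
        im=np.zeros((h*k,w*k),np.uint8);cv2.fillConvexPoly(im,np.int32(np.round(cv2.convexHull(q)*16)),255,cv2.LINE_AA,4)
        r=cv2.GaussianBlur(cv2.resize(im,(w,h),interpolation=cv2.INTER_AREA).astype(np.float32)/255,(0,0),.5)
        return ((r-m)**2).sum()
    r=minimize(cost,p0,method="Nelder-Mead",options=dict(initial_simplex=np.array(p0)+np.array([[0,0,0],[.006,0,0],[0,.006,0],[0,0,.1]]),xatol=1e-5,fatol=1e-3))
    return r.x,r.fun
def brass(f):
    c=f["color"].astype(np.float32);return np.clip(((c[...,2]-c[...,0])/(c[...,2]+c[...,0]+20)-.05)/.3,0,1)
E
python3 - <<'E'
from h import *
t=pickle.load(open("top0.pkl","rb"));s=pickle.load(open("scene0.pkl","rb"))
for f,w in((t,(140,180,50,45)),(s,(340,215,50,45))):
    print(silh(f,brass(f),w,(.032,.05,.045),[.468,.349,-.176]))
# tool: shift/turn to above flask
from workcell import monitor
from scipy.spatial.transform import Rotation as R
st=monitor.observe();q=st["eef_rot"];M=R.from_quat([*q[1:],q[0]]).as_matrix();print(M)
E
```

```text
(array([ 0.4714,  0.3521, -0.197 ]), np.float64(39.83793258666992))
(array([ 0.4667,  0.352 , -0.0457]), np.float64(72.43834686279297))
[[ 0.9176  0.3975 -0.0007]
 [ 0.3975 -0.9176  0.002 ]
 [ 0.0002 -0.0021 -1.    ]]
```

Flask is near (0.469, 0.350), yaw −0.18; clamp is at (0.566, 0.069), yaw 0.403. Moving above the flask.

Emit:
{"method": "step_arm", "body": {"targets": [[[0, 0, 0], [0.0317, -0.0422, 0], 1], [[0, 0, 0], [0.0317, -0.0422, 0], 1], [[0, 0, 0], [0.0317, -0.0422, 0], 1], [[0, 0, 0], [0.0317, -0.0422, 0], 1], [[0, 0, 0], [0.0317, -0.0422, 0], 1], [[0, 0, 0], [0.0317, -0.0422, 0], 1], [[0, 0, 0], [0.0317, -0.0422, 0], 1], [[0, 0, 0], [0.0317, -0.0422, 0], 1]], "newtons": 60}}

```text
clock: 1.1
eef_pos: [0.3468, -0.1612, 0.2531]
eef_rot: [-0.0, 0.979, 0.203, 0.0]
force: [0.7, 0.7, 0.5]
gripper_width: 0.0851
finger_force: 0.0
```

Emit:
{"method": "step_arm", "body": {"targets": [[[0, 0, 0], [0.0317, -0.0422, 0], 1], [[0, 0, 0], [0.0317, -0.0422, 0], 1], [[0, 0, 0], [0.0317, -0.0422, 0], 1], [[0, 0, 0], [0.0317, -0.0422, 0], 1], [[0, 0, 0], [0.0317, -0.0422, 0], 1], [[0, 0, 0], [0.0317, -0.0422, 0], 1], [[0, 0, 0], [0.0317, -0.0422, 0], 1], [[0, 0, 0], [0.0317, -0.0422, 0], 1]]}}

```text
clock: 2.1
eef_pos: [0.4453, 0.2494, 0.2529]
eef_rot: [0.0, 0.979, 0.203, -0.0]
force: [1.5, -0.6, -0.9]
gripper_width: 0.0856
finger_force: 0.0
```

Emit:
{"method": "step_arm", "body": {"targets": [[[0, 0, 0], [0.0317, -0.0422, 0], 1], [[0, 0, 0], [0.0317, -0.0422, 0], 1], [[0, 0, -0.164], [0, 0, 0], 1], [[0, 0, -0.164], [0, 0, 0], 1], [[0, 0, -0.164], [0, 0, 0], 1], [[0, 0, -0.164], [0, 0, 0], 1], [[0, 0, -0.164], [0, 0, 0], 1], [[0, 0, -0.164], [0, 0, 0], 1]]}}

```text
clock: 3.1
eef_pos: [0.4697, 0.3501, 0.2526]
eef_rot: [-0.0, 0.765, 0.644, -0.001]
force: [0.7, 0.4, -0.2]
gripper_width: 0.0857
finger_force: 0.0
```

Emit:
{"method": "step_arm", "body": {"targets": [[[0, 0, 0], [0, 0, 0.05], 1], [[0, 0, 0], [0, 0, 0.05], 1], [[0, 0, 0], [0, 0, 0.05], 1], [[0, 0, 0], [0, 0, 0.02], 1], [[0, 0, 0], [0, 0, 0.01], 1], [[0, 0, 0], [0, 0, 0.01], 1]]}}

```text
clock: 3.85
eef_pos: [0.4716, 0.3513, 0.0645]
eef_rot: [0.0, 0.767, 0.641, 0.002]
force: [0.4, 0.8, -0.1]
gripper_width: 0.0853
finger_force: 0.0
```

Run:
```python
from h import *
from workcell import imaging
o=[]
for n,(u0,v0,w,h),k in(("top",(135,165,70,65),6),("scene",(325,190,80,80),4)):
    f=imaging.grab_frame(n);pickle.dump(f,open(n+"1.pkl","wb"));o.append(cv2.resize(f["color"][v0:v0+h,u0:u0+w],(w*k,h*k),interpolation=cv2.INTER_CUBIC))
H=max(x.shape[0] for x in o);cv2.imwrite("pics/g1.png",np.hstack([np.pad(x,((0,H-x.shape[0]),(0,0),(0,0))) for x in o]))
```

```text
(no output)
```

View pics/g1.png

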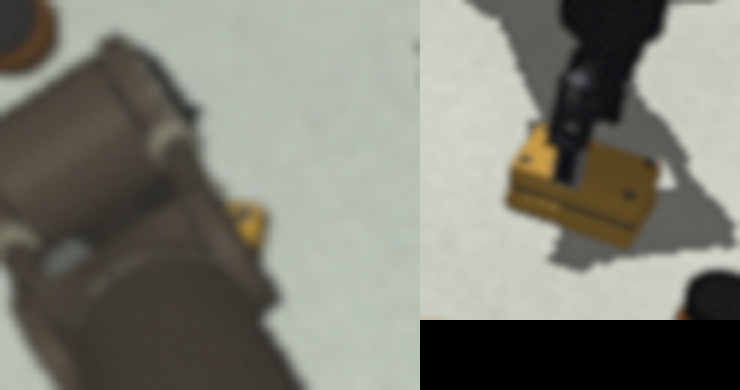

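The scene crop shows the near finger at (568,180), about halfway along the flask's near edge, so the grasp is centred. Descending and closing.

Emit:
{"method": "step_arm", "body": {"targets": [[[0, 0, 0], [0, 0, 0.008], 1], [[0, 0, 0], [0, 0, 0.008], 1], [[0, 0, 0], [0, 0, 0.008], 1], [[0, 0, 0], [0, 0, 0.004], 1], [[0, 0, 0], [0, 0, 0], 0.2], [[0, 0, 0], [0, 0, 0], 0.2], [[0, 0, 0], [0, 0, 0], 0.2], [[0, 0, 0], [0, 0, 0], 0.2]], "newtons": 50}}

```text
clock: 4.95
eef_pos: [0.4698, 0.3504, 0.0354]
eef_rot: [-0.0, 0.767, 0.641, -0.0]
force: [-2.7, 1.3, 0.0]
gripper_width: 0.0632
finger_force: 58.9
```

Emit:
{"method": "step_arm", "body": {"targets": [[[0, 0, 0], [0, 0, -0.02], 0.2], [[0, 0, 0], [0, 0, -0.05], 0.2], [[0, 0, 0], [0, 0, -0.06], 0.2], [[0, 0, 0], [0, 0, -0.05], 0.2], [[0, 0, 0], [-0.0434, 0.0242, 0], 0.2], [[0, 0, 0], [-0.0434, 0.0242, 0], 0.2], [[0, 0, 0], [-0.0434, 0.0242, 0], 0.2], [[0, 0, 0], [-0.0434, 0.0242, 0], 0.2]]}}

```text
clock: 5.95
eef_pos: [0.5343, 0.1605, 0.2156]
eef_rot: [0.0, 0.767, 0.642, -0.0]
force: [0.6, 1.3, -5.8]
gripper_width: 0.0636
finger_force: 58.4
```

Emit:
{"method": "step_arm", "body": {"targets": [[[0, 0, 0], [-0.0434, 0.0242, 0], 0.2], [[0, 0, 0], [-0.0434, 0.0242, 0], 0.2], [[0, 0, -0.146], [0, 0, 0], 0.2], [[0, 0, -0.146], [0, 0, 0], 0.2], [[0, 0, -0.146], [0, 0, 0], 0.2], [[0, 0, -0.146], [0, 0, 0], 0.2], [[0, 0, 0], [0, 0, 0], 0.2], [[0, 0, 0], [0, 0, 0], 0.2]]}}

```text
clock: 6.95
eef_pos: [0.5666, 0.0682, 0.2154]
eef_rot: [0.0, 0.551, 0.835, -0.0]
force: [1.1, 0.3, -4.9]
gripper_width: 0.0633
finger_force: 58.4
```

Run:
```python
from h import *
from workcell import imaging,monitor
f=imaging.grab_frame("scene");pickle.dump(f,open("scene2.pkl","wb"));t=imaging.grab_frame("top");pickle.dump(t,open("top2.pkl","wb"))
st=monitor.observe();print(st["eef_pos"],st["eef_rot"],st["gripper_width"])
o=[]
for g,(u0,v0,w,h),k in((f,(205,120,130,130),4),(t,(205,100,70,130),4)):
    im=cv2.resize(g["color"][v0:v0+h,u0:u0+w],(w*k,h*k),interpolation=cv2.INTER_CUBIC)
    P=[*st["eef_pos"][:2],.403]
    for z in(.18,.225):
        q=proj(g,place(P,np.array([a for a,b in rect(.032,.05,z-.2151+st["eef_pos"][2])])));cv2.polylines(im,[np.int32((q-[u0,v0]+.5)*k-.5)],True,(255,0,0),1)
    o.append(im)
cv2.imwrite("pics/g2.png",np.hstack(o))
```

```text
[0.5667 0.0683 0.2153] [ 0.      0.5505  0.8348 -0.0001] 0.0633163231532636
```

View pics/g2.png

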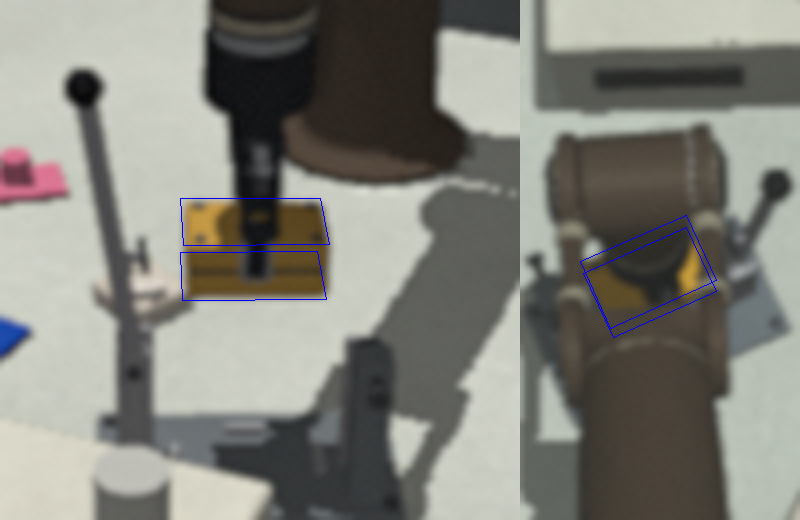

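Run:
```python
from h import *
s=pickle.load(open("scene0.pkl","rb"));f=pickle.load(open("scene2.pkl","rb"));t=pickle.load(open("top0.pkl","rb"))
c=[.5661,.0686,.4029]
# lips: segment centroid of bright pixels in both images
for n,g,q in(("scene",s,[(-.036,0,.02),(0,.054,.02)]),("top",t,[(-.036,0,.02),(.036,0,.02),(0,.054,.02)])):
    gray=g["color"].max(2).astype(float)
    for l in q:
        u=proj(g,place(c,np.array([l])))[0];a,b=np.int32(np.round(u));k=6;w=gray[b-k:b+k+1,a-k:a+k+1]
        m=np.clip(w-np.median(w)-12,0,None)
        if n=="top" or 1:
            yy,xx=np.mgrid[-k:k+1,-k:k+1];m=m*(xx**2+yy**2<30)
        cx=a+(m*xx).sum()/m.sum();cy=b+(m*yy).sum()/m.sum();wp=ray(g,cx,cy,.02);e=wp[:2]-c[:2];C,S=np.cos(c[2]),np.sin(c[2])
        print(n,l,"pred",u,"seen",np.array([cx,cy]),"clamp xy",C*e[0]+S*e[1],-S*e[0]+C*e[1])
zb=.2153-.0354;zt=zb+.045
x,y=.032,.05
S1=[((x,-y,zb),(x,y,zb)),((x,-y,zb),(x,-y,zt)),((x,y,zb),(x,y,zt)),((-x,-y,zt),(-x,-.02,zt)),((-x,.02,zt),(-x,y,zt)),((-x,-y,zt),(x,-y,zt)),((-x,y,zt),(x,y,zt))]
def v(p,L):return place(p,L)
p,r=fit([f],S1,[.5667,.0683,.403]);e=p[:2]-[.5667,.0683];C,S=np.cos(.403),np.sin(.403)
print("flask scene2",p,r,"rel TCP in clamp axes",C*e[0]+S*e[1],-S*e[0]+C*e[1])
# base in scene with good edges only
z=.012
for sg in([((-.065,-.05,z),(-.065,.05,z))],[((-.065,.115,z),(-.02,.115,z))]):
    pass
# brass silhouette ends: per-row left/right limits
b=brass(f);
for v0 in range(172,192,2):
    row=b[v0,240:300];i=np.where(row>.5)[0];print(v0,240+i.min()-.5,240+i.max()+.5,end=" | ")
```

```text
scene (-0.036, 0, 0.02) pred [265.4436 225.9804] seen [264.9689 221.8553] clamp xy -0.05751545189762791 -0.00028042695963206854
scene (0, 0.054, 0.02) pred [283.82  232.941] seen [284.4062 232.5078] clamp xy -0.002108271938377454 0.05598491718063966
top (-0.036, 0, 0.02) pred [242.2604 187.4184] seen [242.4336 186.9912] clamp xy -0.03475688134550492 -0.0012908196720273196
top (0.036, 0, 0.02) pred [234.5909 170.7077] seen [233.9067 170.0267] clamp xy 0.039545902202113306 0.001306154059779397
top (0, 0.054, 0.02) pred [225.602  184.7598] seen [224.5075 184.0149] clamp xy 0.004403712289131327 0.05664639106082327
flask scene2 [0.5689 0.0697 0.3805] 0.14916551208724707 rel TCP in clamp axes 0.002563447200204392 0.00042226199670069827
172 250.5 284.5 | 174 250.5 284.5 | 176 251.5 285.5 | 178 251.5 285.5 | 180 251.5 285.5 | 182 251.5 286.5 | 184 251.5 285.5 | 186 251.5 285.5 | 188 252.5 285.5 | 190 251.5 285.5 |
```

Emit:
{"method": "step_arm", "body": {"targets": [[[0, 0, 0], [0.0014, 0.0013, 0], 0.2], [[0, 0, 0], [0, 0, 0.04], 0.2], [[0, 0, 0], [0, 0, 0.04], 0.2], [[0, 0, 0], [0, 0, 0.035], 0.2], [[0, 0, 0], [0, 0, 0.02], 0.2], [[0, 0, 0], [0, 0, 0.015], 0.2], [[0, 0, 0], [0, 0, 0], 0.2]]}}

```text
clock: 7.92
eef_pos: [0.5672, 0.0701, 0.0647]
eef_rot: [-0.001, 0.55, 0.835, -0.0]
force: [0.1, -0.8, -5.8]
gripper_width: 0.0631
finger_force: 58.3
```

Emit:
{"method": "step_arm", "body": {"targets": [[[0, 0, 0], [0, 0, 0.004], 0.2], [[0, 0, 0], [0, 0, 0.004], 0.2], [[0, 0, 0], [0, 0, 0], 0.2]]}}

```text
clock: 8.3
eef_pos: [0.5676, 0.0701, 0.0575]
eef_rot: [0.0, 0.55, 0.835, 0.0]
force: [0.4, 0.6, -5.2]
gripper_width: 0.0633
finger_force: 58.5
```

Emit:
{"method": "step_arm", "body": {"targets": [[[0, 0, 0], [0, 0, 0.002], 0.2], [[0, 0, 0], [0, 0, 0.002], 0.2], [[0, 0, 0], [0, 0, 0], 0.2]]}}

```text
clock: 8.68
eef_pos: [0.5677, 0.0699, 0.0533]
eef_rot: [0.0, 0.55, 0.835, 0.0]
force: [0.2, -0.9, -5.7]
gripper_width: 0.0632
finger_force: 58.6
```

Run:
```python
from h import *
from workcell import imaging,monitor
f=imaging.grab_frame("scene");pickle.dump(f,open("scene3.pkl","wb"))
st=monitor.observe();print(st["eef_pos"],st["force"],st["ft_torque"])
u0,v0,w,h,k=230,170,90,80,8
im=cv2.resize(f["color"][v0:v0+h,u0:u0+w],(w*k,h*k),interpolation=cv2.INTER_CUBIC)[:600]
cv2.imwrite("pics/g3.png",im)
```

```text
[0.5677 0.0699 0.0533] [ 0.4335 -0.1922 -5.4318] [-0.2504 -0.1517 -0.0176]
```

No contact at 2 mm below the lip tops, so the flask has entered the seat. Continuing gently.

Emit:
{"method": "step_arm", "body": {"targets": [[[0, 0, 0], [0, 0, 0.002], 0.2], [[0, 0, 0], [0, 0, 0.002], 0.2], [[0, 0, 0], [0, 0, 0.001], 0.2], [[0, 0, 0], [0, 0, 0.001], 0.2]]}}

```text
clock: 9.22
eef_pos: [0.5678, 0.07, 0.0474]
eef_rot: [0.0, 0.55, 0.835, 0.0]
force: [1.1, -0.9, 0.1]
gripper_width: 0.0633
finger_force: 59.3
```

Weight released at exactly the expected height (0.0474), so the flask is seated. Releasing, retreating and going to the plate at (0.378, −0.315).

Emit:
{"method": "step_arm", "body": {"targets": [[[0, 0, 0], [0, 0, 0], 1], [[0, 0, 0], [0, 0, 0], 1], [[0, 0, 0], [0, 0, 0], 1], [[0, 0, 0], [0, 0, -0.02], 1], [[0, 0, 0], [0, 0, -0.055], 1], [[0, 0, 0], [0, 0, -0.055], 1], [[0, 0, 0], [0, 0, -0.055], 1], [[0, 0, 0], [0, -0.06, 0], 1]]}}

```text
clock: 10.22
eef_pos: [0.5199, 0.0469, 0.2415]
eef_rot: [0.008, 0.549, 0.836, 0.006]
force: [-1.1, -1.3, -0.1]
gripper_width: 0.0854
finger_force: 0.0
```

Emit:
{"method": "step_arm", "body": {"targets": [[[0, 0, 0], [0, -0.06, 0], 1], [[0, 0, 0], [0, -0.06, 0], 1], [[0, 0, 0], [-0.0466, -0.0243, 0], 1], [[0, 0, 0], [-0.0466, -0.0243, 0], 1], [[0, 0, 0], [-0.0466, -0.0243, 0], 1], [[0, 0, 0], [-0.0466, -0.0243, 0], 1], [[0, 0, 0], [-0.0466, -0.0243, 0], 1], [[0, 0, 0], [-0.0466, -0.0243, 0], 1]]}}

```text
clock: 11.22
eef_pos: [0.3785, -0.3174, 0.2341]
eef_rot: [0.001, 0.55, 0.835, -0.0]
force: [1.5, -0.1, 0.3]
gripper_width: 0.0853
finger_force: 0.0
```

Emit:
{"method": "step_arm", "body": {"targets": [[[0, 0, 0.141], [0, 0, 0], 0.6], [[0, 0, 0.141], [0, 0, 0], 0.6], [[0, 0, 0.141], [0, 0, 0], 0.6], [[0, 0, 0], [0, 0, 0.05], 0.6], [[0, 0, 0], [0, 0, 0.04], 0.6], [[0, 0, 0], [0, 0, 0], 0.6]]}}

```text
clock: 11.98
eef_pos: [0.3766, -0.3134, 0.1405]
eef_rot: [-0.003, 0.713, 0.701, -0.0]
force: [-0.2, -0.6, -0.2]
gripper_width: 0.0681
finger_force: 0.0
```

Run:
```python
from h import *
from workcell import imaging,monitor
f=imaging.grab_frame("scene");pickle.dump(f,open("scene4.pkl","wb"));t=imaging.grab_frame("top");pickle.dump(t,open("top4.pkl","wb"))
st=monitor.observe();print(st["eef_pos"],st["eef_rot"],st["gripper_width"])
o=[]
for g,(u0,v0,w,h),k in((f,(140,110,80,100),4),(f,(220,175,85,100),4),(t,(205,135,30,100),4)):
    o.append(cv2.resize(g["color"][v0:v0+h,u0:u0+w],(w*k,h*k),interpolation=cv2.INTER_CUBIC))
im=o[2];o[2]=cv2.resize(t["color"][145:215,205:280],(0,0),fx=4,fy=4,interpolation=cv2.INTER_CUBIC)
o[2]=np.pad(o[2],((0,400-o[2].shape[0]),(0,0),(0,0)))
im=np.hstack(o);s=800/im.shape[1];cv2.imwrite("pics/g4.png",cv2.resize(im,None,fx=s,fy=s,interpolation=cv2.INTER_AREA))
```

```text
[ 0.3793 -0.316   0.1438] [0.0009 0.7131 0.7011 0.    ] 0.06802723558938827
```

View pics/g4.png

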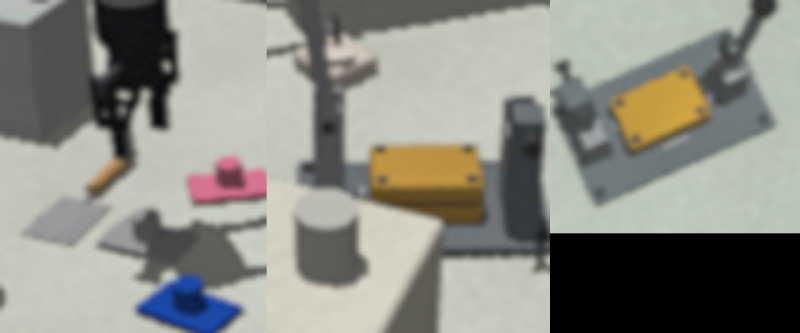

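The flask sits squarely between the lips (middle and right crops), and the gripper stands over the grey plate. Descending on the boss.

Emit:
{"method": "step_arm", "body": {"targets": [[[0, 0, 0], [0, 0, 0.04], 0.6], [[0, 0, 0], [0, 0, 0.035], 0.6], [[0, 0, 0], [0, 0, 0.02], 0.6], [[0, 0, 0], [0, 0, 0.0125], 0.6], [[0, 0, 0], [0, 0, 0], 0.6]]}}

```text
clock: 12.7
eef_pos: [0.3793, -0.3161, 0.0356]
eef_rot: [0.001, 0.713, 0.701, 0.0]
force: [-1.0, -0.9, -0.2]
gripper_width: 0.0681
finger_force: 0.0
```

Emit:
{"method": "step_arm", "body": {"targets": [[[0, 0, 0], [0, 0, 0], -0.5], [[0, 0, 0], [0, 0, 0], -0.5], [[0, 0, 0], [0, 0, 0], -0.5], [[0, 0, 0], [0, 0, 0], -0.5], [[0, 0, 0], [0, 0, 0], -0.5]], "newtons": 70}}

```text
clock: 13.32
eef_pos: [0.378, -0.3157, 0.0361]
eef_rot: [-0.001, 0.713, 0.701, -0.001]
force: [-4.0, 0.1, 8.3]
gripper_width: 0.03
finger_force: 68.7
```

Emit:
{"method": "step_arm", "body": {"targets": [[[0, 0, 0], [0, 0, -0.005], -0.5], [[0, 0, 0], [0, 0, -0.03], -0.5], [[0, 0, 0], [0, 0, -0.06], -0.5], [[0, 0, 0], [0, 0, -0.06], -0.5], [[0, 0, 0], [0, 0, -0.04], -0.5], [[0, 0, 0], [0, 0, 0], -0.5], [[0, 0, 0], [0, 0, 0], -0.5]]}}

```text
clock: 14.2
eef_pos: [0.3775, -0.3142, 0.228]
eef_rot: [-0.002, 0.713, 0.701, 0.0]
force: [-0.7, -0.7, -4.7]
gripper_width: 0.0301
finger_force: 70.2
```

Run:
```python
from h import *
from workcell import imaging,monitor
f=imaging.grab_frame("scene");pickle.dump(f,open("scene5.pkl","wb"))
st=monitor.observe();e=st["eef_pos"];print(e,st["eef_rot"],st["gripper_width"],st["force"],st["ft_torque"])
q=st["eef_rot"];yaw=2*np.arctan2(q[2],q[1])-np.pi/2;zb=e[2]-.036;print(yaw,zb)
p,r=fit([f],rect(.03,.047,zb)[1:3]+rect(.03,.047,zb+.01)[:1]+rect(.03,.047,zb+.01)[3:],[e[0],e[1],yaw]);print(p,r)
g=proj(f,e)[0];u0,v0=int(g[0])-50,int(g[1])-35;k=7
im=cv2.resize(f["color"][v0:v0+75,u0:u0+100],(700,525),interpolation=cv2.INTER_CUBIC)
for P,c in(((e[0],e[1],yaw),(255,0,0)),(p,(0,0,255))):
  for z in(zb,zb+.01):
    cv2.polylines(im,[np.int32((proj(f,place(P,np.array([a for a,b in rect(.03,.047,z)])))-[u0,v0]+.5)*k-.5)],True,c,1)
cv2.imwrite("pics/g5.png",im)
```

```text
[ 0.3771 -0.3138  0.2271] [-0.0026  0.7131  0.7011  0.    ] 0.029911874498540277 [-0.4166  0.927  -4.4456] [-0.0177  0.0012 -0.0082]
-0.017004391880338865 0.19109465698364708
[ 0.3746 -0.3186 -0.0801] 0.265546945067848
```

View pics/g5.png

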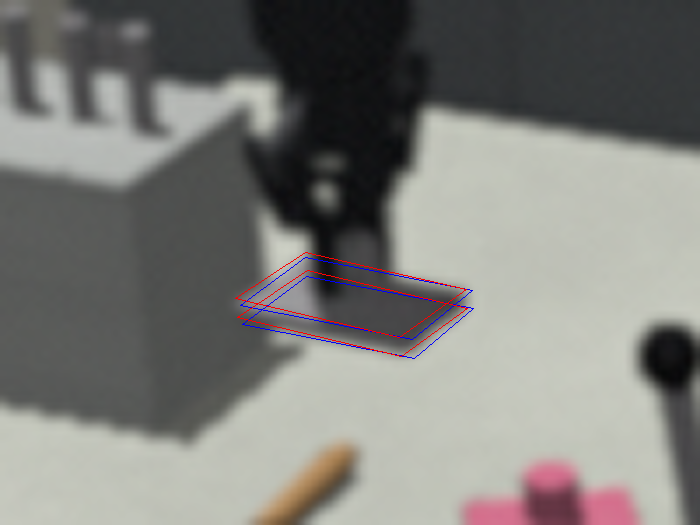

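The plate is held flat by the boss, about 3 mm off along its length. Carrying it to the clamp from the open front side.

Emit:
{"method": "step_arm", "body": {"targets": [[[0, 0, 0], [0.0533, 0.0047, 0], -0.5], [[0, 0, 0], [0.0533, 0.0047, 0], -0.5], [[0, 0, 0], [0.0533, 0.0047, 0], -0.5], [[0, 0, 0], [0.0533, 0.0047, 0], -0.5], [[0, 0, 0], [0.0533, 0.0047, 0], -0.5], [[0, 0, 0], [0.0533, 0.0047, 0], -0.5], [[0, 0, -0.15], [0, 0, 0], -0.5], [[0, 0, -0.15], [0, 0, 0], -0.5]]}}

```text
clock: 15.25
eef_pos: [0.4102, 0.0052, 0.2269]
eef_rot: [-0.002, 0.597, 0.802, -0.002]
force: [-0.5, -0.2, -3.3]
gripper_width: 0.03
finger_force: 70.2
```

Emit:
{"method": "step_arm", "body": {"targets": [[[0, 0, -0.15], [0, 0, 0], -0.5], [[0, 0, 0], [0, 0.05, 0], -0.5], [[0, 0, 0], [0, 0.05, 0], -0.5], [[0, 0, 0], [0, 0.05, 0], -0.5], [[0, 0, 0], [0, 0.02, 0], -0.5], [[0, 0, 0], [0, 0, 0], -0.5], [[0, 0, 0], [0, 0, 0], -0.5]]}}

```text
clock: 16.12
eef_pos: [0.5644, 0.0749, 0.2272]
eef_rot: [-0.002, 0.539, 0.842, -0.002]
force: [0.6, -0.3, -4.7]
gripper_width: 0.0296
finger_force: 70.6
```

Run:
```python
from h import *
from workcell import imaging,monitor
f=imaging.grab_frame("scene");pickle.dump(f,open("scene6.pkl","wb"))
st=monitor.observe();e=st["eef_pos"];print(e,st["eef_rot"],st["gripper_width"])
q=st["eef_rot"];yaw=2*np.arctan2(q[2],q[1])-np.pi/2;zb=e[2]-.036;print(yaw,zb)
p,r=fit([f],rect(.03,.047,zb)[:3]+rect(.03,.047,zb+.01)[3:],[e[0],e[1],yaw]);print(p,r)
g=proj(f,e)[0];u0,v0=int(g[0])-50,int(g[1])-35;k=7
im=cv2.resize(f["color"][v0:v0+75,u0:u0+100],(700,525),interpolation=cv2.INTER_CUBIC)
for z in(zb,zb+.01):
    cv2.polylines(im,[np.int32((proj(f,place((e[0],e[1],yaw),np.array([a for a,b in rect(.03,.047,z)])))-[u0,v0]+.5)*k-.5)],True,(255,0,0),1)
cv2.imwrite("pics/g6.png",im)
```

```text
[0.5646 0.0747 0.2278] [-0.0017  0.5388  0.8424 -0.0014] 0.02990178877384294
0.4327019569276116 0.19184412179701743
[0.5649 0.0727 0.4401] 0.21618701361459813
```

View pics/g6.png

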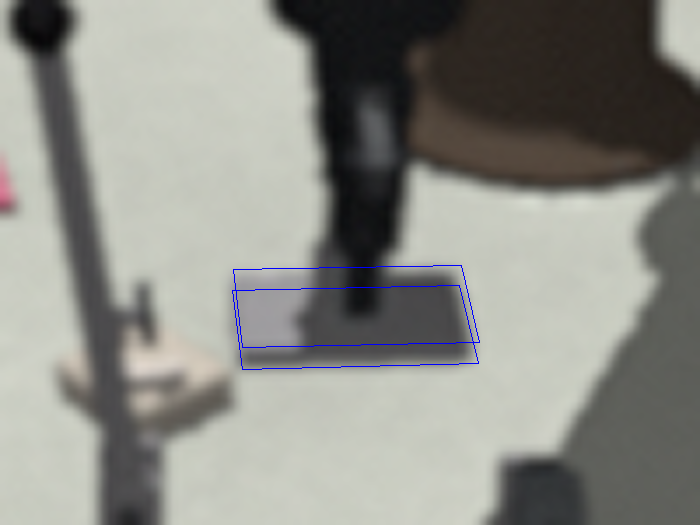

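The plate lies level, within about 2 mm of the TCP along its length. Correcting and lowering.

Emit:
{"method": "step_arm", "body": {"targets": [[[0, 0, 0], [-0.0037, 0.0015, 0], -0.5], [[0, 0, 0.03], [0, 0, 0], -0.5], [[0, 0, 0], [0, 0, 0.04], -0.5], [[0, 0, 0], [0, 0, 0.04], -0.5], [[0, 0, 0], [0, 0, 0.03], -0.5], [[0, 0, 0], [0, 0, 0.012], -0.5], [[0, 0, 0], [0, 0, 0.006], -0.5], [[0, 0, 0], [0, 0, 0], -0.5]]}}

```text
clock: 17.18
eef_pos: [0.5703, 0.0724, 0.1027]
eef_rot: [0.001, 0.551, 0.834, 0.0]
force: [0.4, 0.1, -3.7]
gripper_width: 0.0296
finger_force: 70.7
```

Emit:
{"method": "step_arm", "body": {"targets": [[[0, 0, 0], [0, 0, 0.002], -0.5], [[0, 0, 0], [0, 0, 0.002], -0.5], [[0, 0, 0], [0, 0, 0.001], -0.5], [[0, 0, 0], [0, 0, 0], -0.5]]}}

```text
clock: 17.68
eef_pos: [0.5694, 0.0725, 0.0968]
eef_rot: [-0.0, 0.551, 0.834, -0.0]
force: [1.2, -0.6, -4.1]
gripper_width: 0.0296
finger_force: 70.7
```

Emit:
{"method": "step_arm", "body": {"targets": [[[0, 0, 0], [0, -0.0018, 0.001], -0.5], [[0, 0, 0], [0, 0, 0.001], -0.5], [[0, 0, 0], [0, 0, 0.001], -0.5], [[0, 0, 0], [0, 0, 0.0005], -0.5], [[0, 0, 0], [0, 0, 0], -0.5]]}}

```text
clock: 18.3
eef_pos: [0.5678, 0.0717, 0.0933]
eef_rot: [-0.0, 0.551, 0.834, -0.0]
force: [0.0, 0.4, -3.0]
gripper_width: 0.0298
finger_force: 70.7
```

Emit:
{"method": "step_arm", "body": {"targets": [[[0, 0, 0], [0, 0, 0.001], -0.5], [[0, 0, 0], [0, 0, 0.0005], -0.5], [[0, 0, 0], [0, 0, 0], -0.5]]}}

```text
clock: 18.68
eef_pos: [0.5678, 0.0718, 0.0932]
eef_rot: [-0.0, 0.551, 0.834, -0.0]
force: [-3.4, 0.7, 5.5]
gripper_width: 0.0299
finger_force: 71.5
```

Contact made. Releasing the plate, rising and re-measuring the ball.

Emit:
{"method": "step_arm", "body": {"targets": [[[0, 0, 0], [0, 0, 0], 0.3], [[0, 0, 0], [0, 0, 0], 0.3], [[0, 0, 0], [0, 0, 0], 0.3], [[0, 0, 0], [0, 0, -0.01], 0.3], [[0, 0, 0], [0, 0, -0.04], 0.3], [[0, 0, 0], [0, 0, -0.05], 0.3], [[0, 0, 0], [0, 0, -0.05], 0.3], [[0, 0, 0], [0, 0, -0.05], 0.3]]}}

```text
clock: 19.68
eef_pos: [0.5677, 0.0717, 0.2942]
eef_rot: [0.0, 0.551, 0.834, 0.0]
force: [0.8, -0.3, -0.2]
gripper_width: 0.0553
finger_force: 0.0
```

Emit:
{"method": "step_arm", "body": {"targets": [[[0, 0, 0], [0, 0, -0.05], 0.3], [[0, 0, 0], [0, 0, -0.05], 0.3], [[0, 0, 0], [0, 0, -0.01], 0.3], [[0, 0, 0], [0, 0, 0], 0.3]]}}

```text
clock: 20.18
eef_pos: [0.5679, 0.0718, 0.4026]
eef_rot: [0.001, 0.551, 0.834, 0.001]
force: [1.4, -0.7, -0.2]
gripper_width: 0.0554
finger_force: 0.0
```

Run:
```python
from h import *
from workcell import imaging,monitor
f=imaging.grab_frame("scene");pickle.dump(f,open("scene7.pkl","wb"))
st=monitor.observe();e=st["eef_pos"];print(e,st["eef_rot"],st["gripper_width"])
g=f["color"].max(2).astype(float);w=g[132:152,215:236];m=np.clip(60-w,0,None)
yy,xx=np.mgrid[132:152,215:236];r2=lambda c:((xx-c[0])**2+(yy-c[1])**2<64)
c=np.array([225.3,141.7])
for _ in range(8):
    mm=m*(((xx-c[0])**2+(yy-c[1])**2)<36);c=np.array([(mm*xx).sum(),(mm*yy).sum()])/mm.sum()
print(c)
O=[.5678,.0702,.403]
from scipy.optimize import minimize_scalar
B=lambda a:place(O,np.array([[0,-.085+.22*np.cos(a),.111+.22*np.sin(a)]]))
s=minimize_scalar(lambda a:((proj(f,B(a))-c)**2).sum(),bounds=(1.3,2.1),method="bounded");print(s.x,s.fun,B(s.x))
u0,v0=205,125;im=cv2.resize(f["color"][v0:v0+125,u0:u0+130],(624,600),interpolation=cv2.INTER_CUBIC);cv2.imwrite("pics/g7.png",im)
```

```text
[0.5672 0.0717 0.4007] [-0.0007  0.5513  0.8343 -0.0005] 0.055378003064363406
[225.4192 142.0326]
1.7213469833888042 0.003651375166395258 [[ 0.6141 -0.0383  0.3285]]
```

View pics/g7.png

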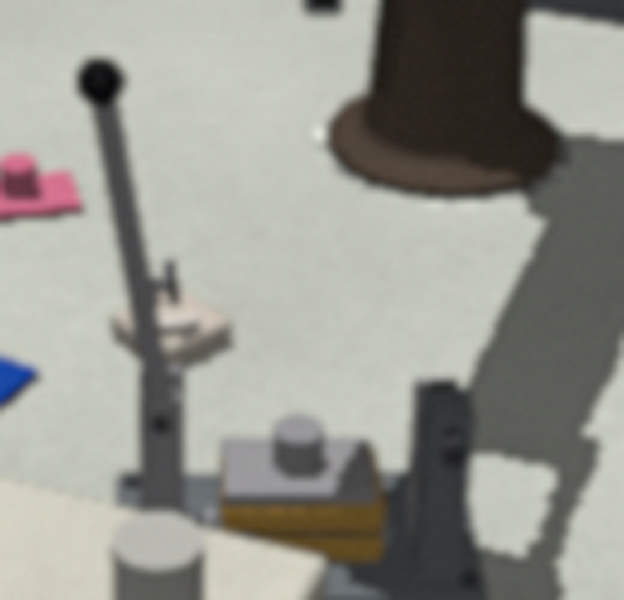

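The plate lies flat and centred on the flask, and the ball is at angle 1.72, (0.614, −0.038, 0.3285). I'll grip the ball across the hinge direction and guide it round its arc.

Emit:
{"method": "step_arm", "body": {"targets": [[[0, 0, 0], [-0.04, 0, 0], 0.3], [[0, 0, 0], [-0.04, 0, 0], 0.3], [[0, 0, 0], [-0.0396, 0, 0], 0.3], [[0, 0, 0], [0, 0, 0.03], 0.3], [[0, 0, 0], [0, 0, 0.025], 0.3], [[0, 0, 0], [0, 0, 0.014], 0.3], [[0, 0, 0], [0, 0, 0], 0.3], [[0, 0, 0], [0, 0, 0], 0.3]]}}

```text
clock: 21.22
eef_pos: [0.6151, -0.0382, 0.3334]
eef_rot: [0.0, 0.551, 0.834, 0.0]
force: [-1.0, 1.0, 0.1]
gripper_width: 0.0554
finger_force: 0.0
```

Emit:
{"method": "step_arm", "body": {"targets": [[[0, 0, 0], [0, 0, 0], -0.6], [[0, 0, 0], [0, 0, 0], -0.6], [[0, 0, 0], [0, 0, 0], -0.6], [[0, 0, 0], [0, 0, 0], -0.6], [[0, 0, 0], [0, 0, 0], -0.6]], "newtons": 35}}

```text
clock: 21.85
eef_pos: [0.6125, -0.0397, 0.3348]
eef_rot: [-0.001, 0.551, 0.834, -0.003]
force: [-6.7, -2.0, 5.8]
gripper_width: 0.0257
finger_force: 34.0
```

Emit:
{"method": "step_arm", "body": {"targets": [[[0, 0, 0], [0.0285, 0, -0.0024], -0.6], [[0, 0, 0], [0.0286, 0, 0.0013], -0.6], [[0, 0, 0], [0.0281, 0, 0.005], -0.6], [[0, 0, 0], [0.0273, 0, 0.0086], -0.6], [[0, 0, 0], [0, 0, 0], -0.6]]}}

```text
clock: 22.48
eef_pos: [0.5674, 0.0668, 0.3208]
eef_rot: [-0.003, 0.551, 0.835, -0.002]
force: [-7.7, 0.4, 3.7]
gripper_width: 0.0258
finger_force: 35.7
```

Emit:
{"method": "step_arm", "body": {"targets": [[[0, 0, 0], [0.0259, 0, 0.0121], -0.6], [[0, 0, 0], [0.0241, 0, 0.0153], -0.6], [[0, 0, 0], [0.0219, 0, 0.0183], -0.6], [[0, 0, 0], [0.0194, 0, 0.021], -0.6], [[0, 0, 0], [0, 0, 0], -0.6]]}}

```text
clock: 23.1
eef_pos: [0.5315, 0.1511, 0.2523]
eef_rot: [-0.003, 0.551, 0.835, -0.001]
force: [-5.4, 3.1, 0.6]
gripper_width: 0.0261
finger_force: 37.5
```

Emit:
{"method": "step_arm", "body": {"targets": [[[0, 0, 0], [0.0165, 0, 0.0233], -0.6], [[0, 0, 0], [0.0133, 0, 0.0253], -0.6], [[0, 0, 0], [0.0099, 0, 0.0268], -0.6], [[0, 0, 0], [0.005, 0, 0.02], -0.6], [[0, 0, 0], [0, 0, 0], -0.6]]}}

```text
clock: 23.72
eef_pos: [0.5147, 0.1908, 0.1566]
eef_rot: [-0.002, 0.551, 0.834, -0.002]
force: [-6.2, 1.8, -0.5]
gripper_width: 0.0257
finger_force: 38.5
```

Emit:
{"method": "step_arm", "body": {"targets": [[[0, 0, 0], [0, 0, 0], -0.6], [[0, 0, 0], [0.001, 0, 0.008], -0.6], [[0, 0, 0], [0.001, 0, 0.007], -0.6], [[0, 0, 0], [0.001, 0, 0.007], -0.6], [[0, 0, 0], [0.0005, 0, 0.006], -0.6]], "newtons": 90}}

```text
clock: 24.35
eef_pos: [0.5142, 0.1927, 0.1337]
eef_rot: [-0.001, 0.55, 0.835, -0.003]
force: [-7.0, -12.0, 0.6]
gripper_width: 0.0242
finger_force: 92.4
```

Emit:
{"method": "step_arm", "body": {"targets": [[[0, 0, 0], [0, 0, 0.005], -0.6], [[0, 0, 0], [0, 0, 0.005], -0.6], [[0, 0, 0], [0, 0, 0.003], -0.6], [[0, 0, 0], [0, 0, 0], -0.6]]}}

```text
clock: 24.85
eef_pos: [0.5156, 0.1879, 0.118]
eef_rot: [0.001, 0.553, 0.833, -0.005]
force: [0.3, -16.0, 0.7]
gripper_width: 0.0247
finger_force: 99.5
```

Emit:
{"method": "step_arm", "body": {"targets": [[[0, 0, 0], [-0.004, 0, 0.002], -0.6], [[0, 0, 0], [0, 0, 0.002], -0.6], [[0, 0, 0], [0, 0, 0.002], -0.6], [[0, 0, 0], [0, 0, 0], -0.6]]}}

```text
clock: 25.35
eef_pos: [0.5156, 0.1879, 0.1128]
eef_rot: [-0.002, 0.554, 0.832, -0.003]
force: [-6.0, -4.5, 6.6]
gripper_width: 0.0245
finger_force: 99.8
```

Emit:
{"method": "step_arm", "body": {"targets": [[[0, 0, 0], [-0.001, 0, 0.002], -0.6], [[0, 0, 0], [0, 0, 0.002], -0.6], [[0, 0, 0], [0, 0, 0.001], -0.6], [[0, 0, 0], [0, 0, 0], -0.6]]}}

```text
clock: 25.85
eef_pos: [0.5179, 0.183, 0.1074]
eef_rot: [0.002, 0.553, 0.833, -0.005]
force: [-3.0, -19.2, 3.9]
gripper_width: 0.0231
finger_force: 96.4
```

Emit:
{"method": "step_arm", "body": {"targets": [[[0, 0, 0], [0, 0, 0], 0.0], [[0, 0, 0], [0, 0, 0], 0.0], [[0, 0, 0], [0, 0, 0], 0.0], [[0, 0, 0], [0, 0, -0.02], 0.0], [[0, 0, 0], [0, 0, -0.04], 0.0], [[0, 0, 0], [0, 0, -0.05], 0.0], [[0, 0, 0], [0, 0, 0], 0.0], [[0, 0, 0], [0, 0, 0], 0.0]]}}

```text
clock: 26.85
eef_pos: [0.5176, 0.1893, 0.2161]
eef_rot: [0.0, 0.551, 0.835, 0.0]
force: [0.2, -0.6, 0.4]
gripper_width: 0.0427
finger_force: 0.0
```

```bash
cat > ball.py <<'E'
from h import *
from workcell import imaging,monitor
f=imaging.grab_frame("scene");pickle.dump(f,open("scene8.pkl","wb"));s=monitor.observe();print(s["eef_pos"],s["force"])
g=f["color"].max(2).astype(np.float32);O=[.5678,.0702,.403]
B=lambda a,x=0,r=.22,dz=0:place(O,np.array([[x,-.085+r*np.cos(a),.111+r*np.sin(a)+dz]]))
H,W=g.shape;yy,xx=np.mgrid[:H,:W];dark=(g<45)
rad=.014*f["fx"]/np.linalg.norm(f["pose"][:3,3]-B(0)[0])
print("radius px",rad)
for a in np.arange(-.04,.3,.02):
    u=proj(f,B(a))[0];d=np.hypot(xx-u[0],yy-u[1]);print(round(a,2),u.round(1),"in",dark[d<rad-.5].mean().round(2),"ring",dark[(d>rad+.7)&(d<rad+2.5)].mean().round(2))
u=proj(f,B(.05))[0].round().astype(int);print(g[u[1]-12:u[1]+12,u[0]-9:u[0]+10].astype(int))
E
python3 ball.py
```

```text
[0.5169 0.189  0.2151] [ 0.1232 -0.1196  0.0678]
radius px 4.724358312966688
-0.04 [312.9 211. ] in 0.23 ring 0.15
-0.02 [313.1 209.8] in 0.34 ring 0.04
0.0 [313.2 208.6] in 0.5 ring 0.0
0.02 [313.3 207.3] in 0.57 ring 0.0
0.04 [313.4 206.1] in 0.54 ring 0.0
0.06 [313.5 204.9] in 0.48 ring 0.0
0.08 [313.5 203.6] in 0.37 ring 0.04
0.1 [313.5 202.4] in 0.22 ring 0.14
0.12 [313.4 201.1] in 0.12 ring 0.18
0.14 [313.4 199.9] in 0.03 ring 0.14
0.16 [313.3 198.6] in 0.0 ring 0.1
0.18 [313.1 197.4] in 0.0 ring 0.04
0.2 [313.  196.1] in 0.0 ring 0.0
0.22 [312.8 194.9] in 0.0 ring 0.0
0.24 [312.6 193.6] in 0.0 ring 0.03
0.26 [312.3 192.4] in 0.0 ring 0.07
0.28 [312.  191.1] in 0.0 ring 0.09
[[199 199 199 200 202 202 201 201 201 202 201 202 201 200 200 200 195 169
  121]
 [198 199 200 202 202 204 202 200 201 203 202 201 202 201 201 201 195 169
  122]
 [199 200 201 202 204 204 202 202 202 201 201 202 201 201 201 202 197 170
  123]
 [201 202 203 203 203 203 203 202 202 203 202 202 201 200 201 202 198 171
  123]
 [201 203 203 202 203 203 203 202 202 203 204 202 203 201 203 201 191 159
  115]
 [201
[... 834 characters left out ...]
  22   9  13  12  16  47 104 163 192 173 124
   94]
 [105 112 121 122 120 109  78  44  20  13  15  33  73 127 176 197 176 124
   95]
 [142 159 169 171 169 159 130  89  61  51  55  71 106 149 182 196 175 124
   95]
 [170 192 199 197 199 193 175 146 125 120 124 122 126 144 160 172 156 117
   95]
 [175 200 204 203 205 204 200 191 181 179 180 161 128 114 118 124 118 102
   93]
 [174 198 204 202 204 204 205 205 202 203 200 175 126  95  95  97  97  96
   94]
 [179 200 203 202 203 204 205 206 206 206 200 173 124  95  93  94  96  97
   96]
 [187 204 204 202 202 202 203 203 203 202 189 157 114  94  93  94  96  97
   96]
 [191 204 203 201 199 199 201 201 200 197 177 137 101  92  94  95  94  95
   96]]
```

The dark ball blob sits near a≈0.02–0.03. I'll verify and press with shut fingertips on top of the ball.

Emit:
{"method": "step_arm", "body": {"targets": [[[0, 0, 0], [0.006, 0, 0], -1], [[0, 0, 0], [0, 0, 0], -1], [[0, 0, 0], [0, 0, 0.03], -1], [[0, 0, 0], [0, 0, 0.02], -1], [[0, 0, 0], [0, 0, 0.01], -1], [[0, 0, 0], [0, 0, 0.004], -1], [[0, 0, 0], [0, 0, 0], -1]], "newtons": 40}}

```text
clock: 27.78
eef_pos: [0.5159, 0.1946, 0.1526]
eef_rot: [0.0, 0.551, 0.834, 0.0]
force: [-0.3, -0.1, 0.5]
gripper_width: -0.0003
finger_force: 0.0
```

Emit:
{"method": "step_arm", "body": {"targets": [[[0, 0, 0], [0, 0, 0.002], -1], [[0, 0, 0], [0, 0, 0.002], -1], [[0, 0, 0], [0, 0, 0], -1]]}}

```text
clock: 28.15
eef_pos: [0.5166, 0.1949, 0.1498]
eef_rot: [0.001, 0.551, 0.834, 0.001]
force: [-1.5, 0.1, 4.4]
gripper_width: 0.0002
finger_force: 2.4
```

Emit:
{"method": "step_arm", "body": {"targets": [[[0, 0, 0], [0, 0, 0.003], -1], [[0, 0, 0], [0, 0, 0.003], -1], [[0, 0, 0], [0, 0, 0], -1]]}}

```text
clock: 28.52
eef_pos: [0.5166, 0.1952, 0.1449]
eef_rot: [0.001, 0.551, 0.834, 0.001]
force: [-4.0, 0.6, 10.0]
gripper_width: -0.0004
finger_force: 5.4
```

Emit:
{"method": "step_arm", "body": {"targets": [[[0, 0, 0], [0, 0, 0.002], -1], [[0, 0, 0], [0, 0, 0.002], -1], [[0, 0, 0], [0, 0, 0.002], -1], [[0, 0, 0], [0, 0, 0], -1]]}}

```text
clock: 29.02
eef_pos: [0.5166, 0.1955, 0.14]
eef_rot: [0.0, 0.551, 0.834, 0.001]
force: [-5.8, -0.1, 16.2]
gripper_width: 0.0001
finger_force: 8.3
```

At the firm stop (a≈−0.03). Raising, then measuring where the ball rests.

Emit:
{"method": "step_arm", "body": {"targets": [[[0, 0, 0], [0, 0, -0.01], -1], [[0, 0, 0], [0, 0, -0.05], -1], [[0, 0, 0], [0, 0, -0.06], -1], [[0, 0, 0], [0, 0, 0], -1], [[0, 0, 0], [0, 0, 0], -1]]}}

```text
clock: 29.65
eef_pos: [0.5155, 0.1944, 0.2564]
eef_rot: [0.0, 0.551, 0.834, 0.0]
force: [-0.2, -0.2, -0.3]
gripper_width: 0.0001
finger_force: 0.0
```

```bash
cat > b2.py <<'E'
from h import *
from workcell import imaging,monitor
s=monitor.observe();print(s["eef_pos"])
fr=imaging.grab_frame("scene");O=[.5678,.0702,.403]
B=lambda a,r=.22:place(O,np.array([[0,-.085+r*np.cos(a),.111+r*np.sin(a)]]))
def cen(f,c,R):
    g=f["color"].max(2).astype(np.float32);yy,xx=np.mgrid[:g.shape[0],:g.shape[1]];c=np.array(c,float)
    for _ in range(10):
        m=np.clip(60-g,0,None)*(((xx-c[0])**2+(yy-c[1])**2)<R*R);c=np.array([(m*xx).sum(),(m*yy).sum()])/m.sum()
    return c
c=cen(fr,proj(fr,B(.03))[0],5);print("now",c)
print("before press",cen(pickle.load(open("scene8.pkl","rb")),c,5))
for a in(-.03,0,.01,.02,.03,.05,.07):print(a,proj(fr,B(a))[0])
pickle.dump(fr,open("scene9.pkl","wb"))
# plate/flask still in place; bar mid profile in column, clamp bolt region diff vs start
d=cv2.absdiff(fr["color"],pickle.load(open("scene0.pkl","rb"))["color"]).max(2)
for y in(.0,.03,.06):
    P=place(O,np.array([[0,y,.111]]));u=np.int32(proj(fr,P)[0].round());print(y,u,fr["color"].max(2)[u[1]-8:u[1]+9,u[0]])
E
python3 b2.py
```

```text
[0.5155 0.1944 0.2564]
now [313.1418 207.8922]
before press [313.0965 206.7484]
-0.03 [312.9766 210.4012]
0 [313.2022 208.5599]
0.01 [313.2627 207.9439]
0.02 [313.3159 207.3269]
0.03 [313.3618 206.7091]
0.05 [313.4312 205.4707]
0.07 [313.4708 204.2293]
0.0 [267 209] [198 199 200 199 191 172 156 137 113  88  73  63  54  63  99 126 110]
0.03 [278 209] [200 199 202 201 191 171 155 134 107 101 145 191 206 204 194 175 160]
0.06 [288 209] [201 204 205 202 191 172 156 131 106 111 157 194 204 203 202 200 199]
```

Run:
```python
from h import *
F={n:pickle.load(open(f"scene{n}.pkl","rb"))["color"].max(2).astype(int) for n in(0,7,8,9)}
f=pickle.load(open("scene0.pkl","rb"));O=[.5678,.0702,.403]
for x in(0,.02,.04,.06):print(x,proj(f,place(O,np.array([[x,.085,.119]])))[0])
sl=np.s_[200:236,288:310]
for a in(7,8,9):
    d=abs(F[a]-F[0])[sl];print(a,d.mean(),(d>25).sum())
print((F[9]-F[0])[sl]);print(abs(F[9]-F[8])[sl].max(1))
print(F[0][sl])
```

```text
0 [296.4343 206.4553]
0.02 [297.2275 210.3844]
0.04 [298.0415 214.4168]
0.06 [298.8771 218.5563]
7 26.031565656565657 239
8 9.813131313131313 84
9 7.906565656565657 70
[[   4    4    4    5    4    4    4    4    4    4    4    4    4    4
     4    3    4    3    6    4    4    3]
 [   3    4    3    5    4    4    3    4    4    3    5    5    3    5
     4    4    5    4    3    4    4    4]
 [   4    4    4    3    4    3    4    3    5    3    4    2    4    4
     5    4    4    4    4    5    6    5]
 [   5    4    3    4    3    2    3    3    3    3    3    3    3    5
     6    5    4    5    4    6    5    3]
 [   2    3    4    5    4    4    1    2    1    3    2    3    3    4
     3    2    2    2    3    3    1   -8]
 [  -9   -7    1   15   21   15    5    3    2    3    1    2    3    3
    -1   -6   -9   -9   -9  -10  -13  -35]
 [ -28  -24   -5   29   54   31    8    3    1    3    2    3    4   -1
   -11  -25  -31  -32  -35  -34  -40  -64]
 [ -44  -40  -14   29   56   34    8    2    2    3    2    4    2    1
   -15  -35  -46  -50  -50  -52  -57  -81]
 [ -69  -63 
[... 5968 characters left out ...]
9  58  58  83 139 184 196 198
  197 198 197 197]
 [107  95  80  66  60  57  57  58  58  57  58  57  58  82 134 179 196 197
  197 197 196 197]
 [108  96  77  66  59  57  58  58  59  59  58  57  59  77 124 169 192 197
  198 196 196 196]
 [111  98  79  66  59  57  56  58  60  58  57  58  58  74 116 161 189 197
  197 196 197 196]
 [112 100  79  65  59  58  58  58  58  58  58  58  58  70 108 157 189 198
  196 196 197 197]
 [113 100  79  64  58  56  57  58  57  60  56  57  59  69 101 151 186 196
  196 194 194 196]
 [113 102  81  63  57  57  57  57  58  58  58  57  59  70  99 144 182 194
  195 192 194 195]
 [114 105  86  66  58  57  58  57  57  58  56  57  56  66  95 136 172 191
  194 192 192 195]]
```

After the press the bolt's dark end matches its starting look (difference ±3 grey levels). Before the press it still differed by up to 19, so it is now fully sprung out. The bar rests at about 0.01 rad and the gripper stands clear, so I hand in.

```bash
python3 -c "
from workcell import job_done
print(job_done())"
```

```text
the job is handed in; nothing more can be done
None
```

I handed the job in at about 30 s on the robot's clock: the flask is seated, the plate lies flat on it boss up, and by the last camera check the bar is latched at about 0.01 rad with the bolt fully out. The foot's force on the plate wasn't measured, and the hand-in returned no verdict.

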